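Set the e-reader on the bedside reading stand and shut its compartment

TASK

Take the e-reader out of the open tilt-out compartment and stand it on the wooden reading stand, right way up and centred, its bottom edge down in the narrow ledge, its back lying against the sloped backrest and its screen facing out; set it down gently, do not let it drop. Also push the compartment fully shut. Leave the cup, jar, key, toy car, clock and spectacle case where they are.

Things in the scene. Friction and masses are not known exactly. Their poses are not given: they have to be found in the camera images.
- reader_center (a point): Centre of the dark e-reader, 112 mm wide, 158 tall, 9 thick, 190 g. x: out of the pale screen; z: up, from the bottom edge (wide bezel, bar button) to the top; y: across. Starts standing in the compartment, screen to the unit's back, top leaning 23 to 40 degrees towards the robot; its top 55 mm stand clear of the front panel and can be pinched across the thickness.
- seat (a point): Middle of the inner corner of ledge and backrest of the fixed wooden stand, 24 mm up. x: square to the backrest, out the way the stand faces (about to the bed on the robot's left); z: up the backrest, 27 degrees back from vertical; y: along the ledge. Backrest: plane x=0, 84 mm wide, top at z=95 mm. Ledge: floor z=0, 84 mm wide, 18 mm deep to a lip 8 mm high.
- stand: Foot of the reading stand (fixed): a flat plate 125 x 88 x 7 mm; origin on the work surface straight under the seat. x level, the way the stand faces, z up. The plate reaches 91 mm behind the origin and 35 mm ahead of it; two struts behind the backrest stay under it.
- flip (a joint): Opening angle of the cream tilt-out compartment, rad: 0 shut, limit 0.56; starts at about 0.4 to 0.5. The stiff hinge stays where it is left; pushing the panel's top in takes about 4 N. The pocket inside is 124 mm wide, 22 mm front to back, its floor about 14 mm above the work surface, its back wall 76 mm high.
- flip_rim (a point): Middle of the upper outer edge of the compartment's front panel (146 mm wide, 6 mm thick). Axes turn with the panel: z up the panel from the hinge, x into the compartment, y along the panel.
- unit_hinge (a point): Middle of the compartment's hinge line, 10 mm up, 103 mm below flip_rim along the panel. Axes of the fixed unit: x level from front to back, y along the hinge, z up. Shut, the panel is upright, its outer face 3 mm in front of this line. The unit (300 mm wide, 130 deep, 115 high) reaches 210 mm to the right (-y) and 90 mm to the left.
- cup: Grey ceramic tea cup with a handle, 82 mm across, 62 mm high; origin under its centre. In the shallow tray. Not to be moved.
- jar: Green plastic lidded balm jar, 62 mm across, 43 mm high; origin under its centre. In the tray. Not to be moved.
- key: Steel key with a blue plastic tag, lying flat, 97 mm long; origin in the key's bow. In the tray. Not to be moved.
- car: Small red plastic toy car, 66 x 33 x 31 mm; origin under its centre. In the tray. Not to be moved.
- clock: White box alarm clock, 38 x 90 x 66 mm; origin under its centre. Beyond the stand. Not to be moved.
- case: Dark blue spectacle case, 160 x 58 x 38 mm; origin under its centre. Far right. Not to be moved.

How it is judged:
At the end, for the whole second after the job is handed in: E-reader released and still on the stand: within 15 mm of centre along the ledge, bottom edge on the ledge floor (5 mm), back at most 6 mm off and within 6 degrees of the backrest, right way up, screen out; compartment shut within 0.06 rad; bystanders not moved over 20 mm (x of reader_center in the frame of seat between 0 and 0.01 m and y of reader_center in the frame of seat between -0.015 and 0.015 m and z of reader_center in the frame of seat between 0.074 and 0.084 m and angle between the z axis of reader_center and the z axis of seat, either way round below 0.1 rad and angle between reader_center's own z axis and vertical below 0.8 rad and angle between reader_center's own x axis and vertical below 1.4 rad and linear speed of reader below 0.02 m/s and value of joint flip below 0.06 rad); the robot touches nothing.
It fails at once if the e-reader was dropped onto the stand or rammed into it (over 0.35 m/s with its bottom edge within 20 mm of the ledge) (distance between reader_center and seat below 0.11 m and z of reader_center in the frame of seat below 0.099 m and linear speed of reader above 0.35 m/s).
It fails at once if the e-reader was dropped on the work surface (contact force between reader and table above 1 N).
It fails at once if the cup, jar, key, toy car, clock or spectacle case was moved more than 20 mm or the cup tipped (distance of any of cup, jar, key, car, clock, case from where it was at the start of the episode above 0.02 m or angle between cup's own z axis and vertical above 0.4 rad).
It also fails if it takes over 53 s, if anything falls off the work surface, if the arm or the gripper's body presses on something with over 40 N, if the wrist force passes 120 N, or if a joint passes its speed limit or range.

ROBOT

A 7-joint arm with a two-finger parallel gripper is mounted at the origin on the work surface. World frame = base frame: x ahead of the robot, y to its left, z up, the work surface at z = 0. Lengths are in m, angles in rad, forces in N, time in s.
With the tool pointing down it reaches from about 0.425 to 0.875 m from the base axis. Payload 4.7 kg.
Tool frame: the origin (TCP) lies between the finger pads; the fingertips stand 22 mm ahead of it and the grasp point (between the pads) lies 3 mm ahead of it; z points along the fingers, y is the direction in which the jaws open and shut (so a half turn about z gives the same grasp; the last joint's range is limited). The gripper opens to 85 mm and grips with 20 to 120 N. Pads are 22 mm wide; open, the fingers measure 114 mm over their backs; the gripper's body (76 mm by 85 mm) begins 54 mm behind the grasp point. The pads swing forward as they close: fully open they stand 13 mm farther back than shut.
Start: joints at [1.193, 0.321, -0.07, 1.45, 0.023, 1.371, -0.057], TCP at [0.248, -0.601, 0.253] pointing down, gripper open.
Joint ranges: [-2.86, 2.86], [-0.3, 2.09], [-1.38, 1.24], [0.06, 2.45], [-1.56, 4.7], [0.09, 2.05], [-2.69, 2.69]. Speed limits (rad/s): [2.57, 2.57, 3.14, 3.14, 3.14, 3.14, 3.14].

INTERFACE

Orientations are given as a unit quaternion [x, y, z, w].
In Python, from cell import get_state, get_image, hand_in gives the robot as it stands.
- The arm moves only by the shell command python3 -m pendant 'ROWS' [OPENING] [FORCE]. ROWS is JSON, a list of rows, each a list of 4 numbers: the shift along the tool's x, y, z in m, then the turn about the tool's z in degrees. In form: [[x, y, z, spin], ...]. A call has 1 to 5 rows; each row shifts and turns the pose as measured when the row begins, along the tool's axes as they then stand; what a row does not reach is not made up. A row lasts 1/12 s, in which the tool goes at most 41.7 mm and 7.16 degrees, less where a joint would pass 70% of its speed; a pose out of reach is approached as far as the arm can. A call with a gripper value outside its range is refused whole. OPENING is the opening in per cent of the stroke, from 0 (shut) to 100 (fully open), set as the call begins (- or left out, the last holds). The fingers move at their own pace and stop on an object; FORCE is the grip in N (left out, the last holds). Time passes only in rows, so rows that do not move let the fingers close. It gives the time, the measured TCP pose, the force and the opening at its end, in the units of the state.
- get_state(): the state, without advancing time (a new reading comes with each control period).
- get_image(name): name is "scene" or "top"; returns a dict with "img" (420x560x3 uint8, red, green, blue), "mtx" (3x3 intrinsics, pixels), "dist_coeffs" ([k1, k2, p1, p2, k3] as OpenCV has them; the pictures are not rectified), "world_to_cam" (4x4, takes a point from world to camera coordinates). Camera axes: x right, y up, looking along -z (the intrinsics and any distortion apply to the point x, -y, -z); pixel columns grow to the right and rows downward; lengths in m; the calibration is good to about 2 mm. A picture is of the moment at which its call begins. There is no depth.
- hand_in(): hands the job in, once; it reports no verdict.
The state is a dict: "time": time; "joint_pos": joint angles; "dq": joint speeds; "joint_torque": joint torques, N m; "tool_pos": TCP position; "eef_rot": TCP orientation; "contact_force": force on the tool from outside, world axes, zero at the start; "torque": the same for the moment, N m; "gripper_width": finger opening in m.
Only numpy, scipy, OpenCV 4.12 (cv2) and the standard library are available. Lean on these libraries where they do the work, as an engineer would, in place of code of your own. Each camera call takes 0.05 s, during which the arm holds its last target. There are 200 camera calls.

## Working session

There is one attempt and no reset: what is moved stays moved. The work goes in short steps, Python scripts to look and compute and a shell command to move; the robot and the scene stay as the last step left them, time stands still between calls to the robot, and variables do not carry over. Pictures are saved under pics/ and viewed, about 8 in all and at most 12, crops included, and the job is handed in when it is done.

```bash
mkdir -p pics; ls
cat > h.py <<'E'
import numpy as np, cv2
from scipy.spatial.transform import Rotation as R
from cell import get_state, get_image
def grab(n,f=None):
    d=get_image(n)
    for k in("mtx","dist_coeffs","world_to_cam","img"): d[k]=np.array(d[k])
    np.savez("last_%s.npz"%n,**{k:d[k] for k in("mtx","dist_coeffs","world_to_cam","img")})
    if f: cv2.imwrite("pics/"+f,d["img"][:,:,::-1])
    return d
def load(n): return dict(np.load("last_%s.npz"%n))
def ray(d,uv):
    p=cv2.undistortPoints(np.array([[uv]],float),d["mtx"],d["dist_coeffs"])[0,0]
    T=np.linalg.inv(d["world_to_cam"]); v=T[:3,:3]@np.array([p[0],-p[1],-1]); return T[:3,3],v/np.linalg.norm(v)
def onz(d,uv,z):
    o,v=ray(d,uv); return o+v*(z-o[2])/v[2]
def tri(d1,uv1,d2,uv2):
    o1,v1=ray(d1,uv1);o2,v2=ray(d2,uv2)
    s=np.linalg.lstsq(np.c_[v1,-v2],o2-o1,rcond=None)[0]
    a=o1+s[0]*v1;b=o2+s[1]*v2; return (a+b)/2,np.linalg.norm(a-b)
def proj(d,P):
    T=d["world_to_cam"];c=(T[:3,:3]@np.atleast_2d(P).T).T+T[:3,3]
    c=c*[1,-1,-1]; return cv2.projectPoints(c,np.zeros(3),np.zeros(3),d["mtx"],d["dist_coeffs"])[0][:,0]
def st():
    s=get_state(); Rm=R.from_quat(s["eef_rot"]).as_matrix()
    print("t",s["time"],"p",np.round(s["tool_pos"],4),"\nR",np.round(Rm,3).tolist(),"F",np.round(s["contact_force"],1),"w",s["gripper_width"],"q",np.round(s["joint_pos"],3)); return s,Rm
E
python3 - <<'E'
from h import *
st()
for n in("scene","top"):
    d=grab(n,n+"0.png"); print(n,np.linalg.inv(d["world_to_cam"])[:3].round(3).tolist(),d["mtx"].tolist())
E
```

```text
pics
t 0.0 p [ 0.248  -0.6003  0.2522] 
R [[0.924, 0.382, -0.001], [0.382, -0.924, 0.002], [-0.0, -0.002, -1.0]] F [ 0.4  0.9 -0.2] w 0.08534984513717252 q [ 1.193  0.322 -0.07   1.452  0.023  1.371 -0.057]
scene [[-0.791, -0.517, 0.327, 1.022], [0.612, -0.656, 0.442, 0.544], [-0.014, 0.55, 0.835, 1.332]] [[502.6713051819734, 0.0, 285.039796842372], [0.0, 502.6713051819734, 208.23359908387278], [0.0, 0.0, 1.0]]
top [[0.017, 0.984, -0.177, 0.378], [-0.999, 0.023, 0.029, -0.102], [0.032, 0.176, 0.984, 1.1]] [[407.0079337199708, 0.0, 278.40180548062006], [0.0, 407.0079337199708, 204.67323226154016], [0.0, 0.0, 1.0]]
```

View pics/scene0.png

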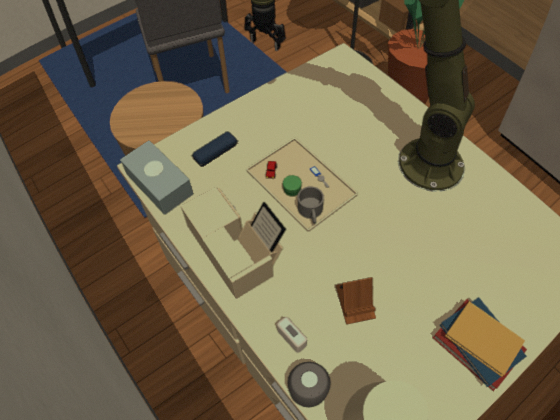

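View pics/top0.png

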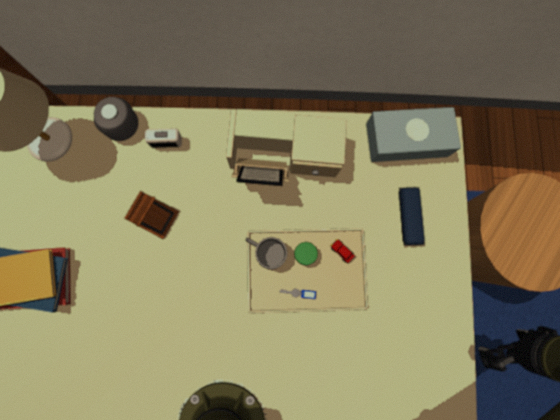

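The scene picture shows the reader at about (268,228) in the compartment and the stand at (357,300). In the top picture the reader is at (261,176) and the stand at (153,214). I'll enlarge both in both views.

Run:
```python
from h import *
a=load("scene")["img"];b=load("top")["img"]
def c(i,x,y,w,h,f=5):
    o=cv2.resize(i[y:y+h,x:x+w],None,fx=f,fy=f,interpolation=cv2.INTER_CUBIC)
    for k in range(0,w,10): cv2.putText(o,str(x+k) if k%20==0 else "|",(k*f,8),0,.3,(255,0,0))
    for k in range(10,h,10): cv2.putText(o,str(y+k)+"-",(0,k*f+3),0,.3,(255,0,0))
    return o
im=np.vstack([np.hstack([c(a,225,190,80,60),c(a,325,265,80,60)]),np.hstack([c(b,220,140,80,60),c(b,115,180,80,60)])])
cv2.imwrite("pics/c1.png",im[:,:,::-1])
```

```text
(no output)
```

View pics/c1.png

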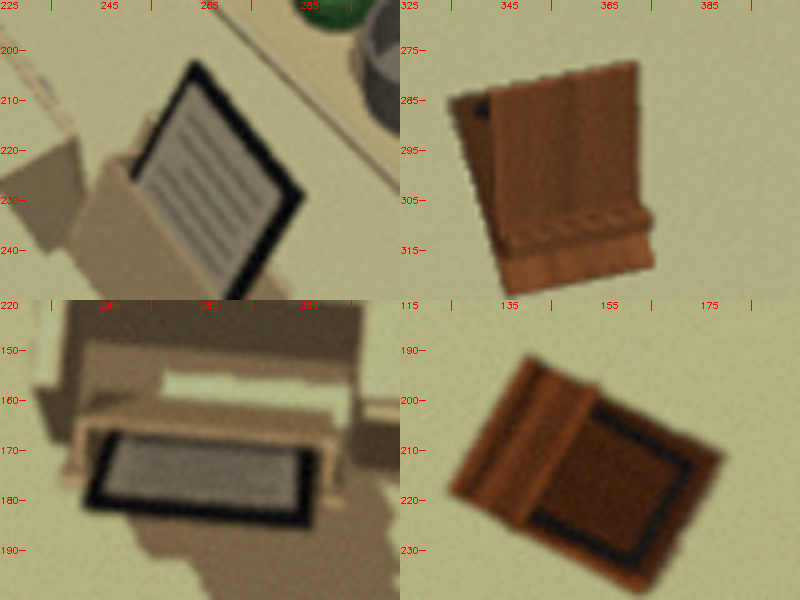

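Run:
```python
from h import *
s,t=load("scene"),load("top")
for n,a,b in [("rdrA",(264,202),(282,185.4)),("rdrB",(286,229),(237,181.6)),("rdrA'",(264,202),(237,181.6)),
 ("footR",(347,324),(125,218.4)),("footR'",(347,324),(141,191)),("footF2",(375.6,318),(125,218.4)),
 ("backtop1",(343,283),(155,197.6)),("backtop2",(372.4,277.4),(139.4,225)),("rim",(276,249),(233,177))]:
    p,e=tri(s,a,t,b); print(n,p.round(4),round(e,4))
for n,uv in [("pb1",(180.4,211.4)),("pb2",(164,239)),("f1",(125,218.4)),("f2",(141,191))]: print("top foot",n,onz(t,uv,.007).round(4))
for n,uv in [("f1",(347,324)),("f2",(375.6,318)),("b",(335,284.6))]: print("sc foot",n,onz(s,uv,.007).round(4))
for uv in [(233,177),(288,181)]: print("rim",onz(t,uv,.103).round(4))
```

```text
rdrA [ 0.5948 -0.1364  0.1515] 0.0024
rdrB [ 0.6009 -0.028   0.1511] 0.0043
rdrA' [ 0.6052 -0.0582  0.2439] 0.065
footR [ 0.5614  0.2673 -0.0259] 0.0779
footR' [ 6.033e-01  2.479e-01 -3.000e-04] 0.0058
footF2 [ 0.5272  0.2856 -0.002 ] 0.0031
backtop1 [0.567  0.1777 0.1035] 0.0027
backtop2 [0.4958 0.2133 0.1034] 0.0077
rim [ 0.6343 -0.0185  0.0855] 0.0129
top foot pb1 [0.5498 0.1319 0.007 ]
top foot pb2 [0.4739 0.1716 0.007 ]
top foot f1 [0.5271 0.2813 0.007 ]
top foot f2 [0.6038 0.2435 0.007 ]
sc foot f1 [0.6035 0.2514 0.007 ]
sc foot f2 [0.5294 0.2884 0.007 ]
sc foot b [0.5516 0.1394 0.007 ]
rim [ 0.6254 -0.0154  0.103 ]
rim [ 0.6185 -0.154   0.103 ]
```

```bash
python3 -m pendant '[[0,0,0,-7],[0,0,0,-7],[0,0,0,-7],[0,0,0,-7],[0,0,0,-7]]' 100 25 >/dev/null; python3 -m pendant '[[0,0,0,-7],[0,0,0,-7],[0,0,0,-7],[0,0,0,-7],[0,0,0,-1.5]]'
python3 -m pendant '[[0.032,0.022,0,0],[0.032,0.022,0,0],[0.032,0.022,0,0],[0.032,0.022,0,0],[0.032,0.022,0,0]]'
python3 -m pendant '[[0.032,0.022,0,0],[0.032,0.022,0,0],[0.032,0.022,0,0],[0.032,0.022,0,0],[0.032,0.022,0,0]]'
python3 -c "
from h import *
st()"
```

```text
time: 0.93
tool_pos: [0.2467, -0.5974, 0.2453]
eef_rot: [0.714, 0.7, 0.002, -0.007]
contact_force: [-0.0, -0.0, 0.4]
gripper_width: 0.0856
time: 1.35
tool_pos: [0.3527, -0.4434, 0.241]
eef_rot: [0.722, 0.692, 0.0, -0.01]
contact_force: [0.6, -0.0, 0.7]
gripper_width: 0.085
time: 1.77
tool_pos: [0.4718, -0.2793, 0.2399]
eef_rot: [0.722, 0.691, -0.001, -0.011]
contact_force: [-0.0, -1.1, -0.3]
gripper_width: 0.0855
t 1.7667 p [ 0.4718 -0.2793  0.2399] 
R [[0.044, 0.999, -0.016], [0.999, -0.044, 0.015], [0.014, -0.017, -1.0]] F [-0.  -1.1 -0.3] w 0.08546171245601711 q [ 0.918  0.157 -0.473  1.694  0.067  1.329  0.389]
```

```bash
python3 -m pendant '[[0.035,0.025,-0.002,0],[0.035,0.025,-0.002,0],[0.035,0.025,-0.002,0],[0.03,0.02,-0.002,0],[0.015,0.01,0,0]]'
python3 - <<'E'
from h import *
s,Rm=st()
s_,t=grab("scene"),grab("top")
tgt=np.array([.611,-.083,.2])
print("delta tool",Rm.T@(tgt-s["tool_pos"]), "jaw yaw",np.degrees(np.arctan2(Rm[1,1],Rm[0,1])))
for n,d in(("scene",s_),("top",t)): print(n,proj(d,[.598,-.082,.151]).round(1))
o=[cv2.resize(s_["img"][160:260,210:320],(440,400)),cv2.resize(t["img"][120:220,205:295],(360,400))]
cv2.imwrite("pics/c2.png",np.hstack(o)[:,:,::-1])
E
```

```text
time: 2.18
tool_pos: [0.5824, -0.128, 0.2467]
eef_rot: [0.721, 0.693, -0.0, -0.012]
contact_force: [0.1, 0.5, 1.3]
gripper_width: 0.0853
t 2.1833 p [ 0.5824 -0.128   0.2467] 
R [[0.039, 0.999, -0.017], [0.999, -0.038, 0.018], [0.017, -0.018, -1.0]] F [0.1 0.5 1.3] w 0.08525533077144576 q [ 0.669  0.275 -0.588  1.566  0.138  1.366  0.029]
delta tool [0.04525246 0.02770107 0.04702043] jaw yaw -2.199164496266521
scene [[274.2 215.3]]
top [[258.9 183.9]]
```

View pics/c2.png

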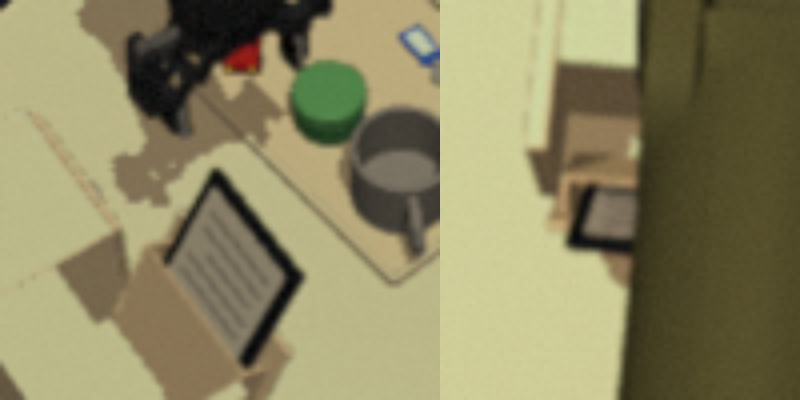

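The gripper hovers at (220,60) in the left crop, with its jaws across the reader's thickness. The reader and compartment are untouched. Next I centre the jaws and go down.

```bash
python3 -m pendant '[[0.025,0.015,0,0],[0.022,0.014,0,0],[0.004,0.003,0.01,0],[0,0,0.02,0],[0,0,0.01,0]]' >/dev/null
python3 - <<'E'
from h import *
s,Rm=st()
print("delta tool",Rm.T@(np.array([.611,-.083,.138])-s["tool_pos"]))
E
```

```text
t 2.7 p [ 0.6152 -0.0809  0.2043] 
R [[0.041, 0.999, -0.019], [0.999, -0.04, 0.014], [0.013, -0.02, -1.0]] F [ 0.1  0.1 -1. ] w 0.08563725864442634 q [ 0.573  0.36  -0.6    1.559  0.193  1.307 -0.092]
delta tool [-0.00309779 -0.00283281  0.06636332]
```

```bash
python3 -m pendant '[[-0.001,-0.003,0.022,0],[-0.001,-0.001,0.02,0],[0,0,0.015,0],[0,0,0.008,0],[0,0,0.0,0]]' >/dev/null
python3 - <<'E'
from h import *
s,Rm=st()
print("delta tool",Rm.T@(np.array([.611,-.083,.138])-s["tool_pos"]))
E
```

```text
t 3.1167 p [ 0.6033 -0.091   0.1306] 
R [[0.049, 0.998, -0.03], [0.999, -0.049, 0.01], [0.009, -0.03, -1.0]] F [-0.2 -0.4 -0.4] w 0.08522925035160728 q [ 0.578  0.405 -0.581  1.656  0.226  1.181 -0.108]
delta tool [ 0.00845044  0.00708057 -0.00752885]
```

```bash
python3 -m pendant '[[0.008,0.007,-0.005,0],[0,0,0,0],[0,0,0,0]]' 45 20; python3 -m pendant '[[0,0,0,0],[0,0,0,0],[0,0,0,0],[0,0,0,0],[0,0,0,0]]' 38 20
python3 - <<'E'
from h import *
s,Rm=st()
s_=grab("scene")
cv2.imwrite("pics/c3.png",cv2.resize(s_["img"][170:260,215:315],None,fx=6,fy=6)[:,:,::-1])
E
```

```text
time: 3.37
tool_pos: [0.6111, -0.0857, 0.1366]
eef_rot: [0.725, 0.688, -0.008, -0.014]
contact_force: [-0.1, -1.0, -0.0]
gripper_width: 0.0516
time: 3.78
tool_pos: [0.6135, -0.0852, 0.1404]
eef_rot: [0.725, 0.689, -0.006, -0.011]
contact_force: [-0.4, 0.2, -1.0]
gripper_width: 0.0323
t 3.7833 p [ 0.6135 -0.0852  0.1404] 
R [[0.052, 0.998, -0.024], [0.999, -0.052, 0.008], [0.007, -0.024, -1.0]] F [-0.4  0.2 -1. ] w 0.03228315718106799 q [ 0.562  0.411 -0.583  1.628  0.23   1.198 -0.123]
```

View pics/c3.png

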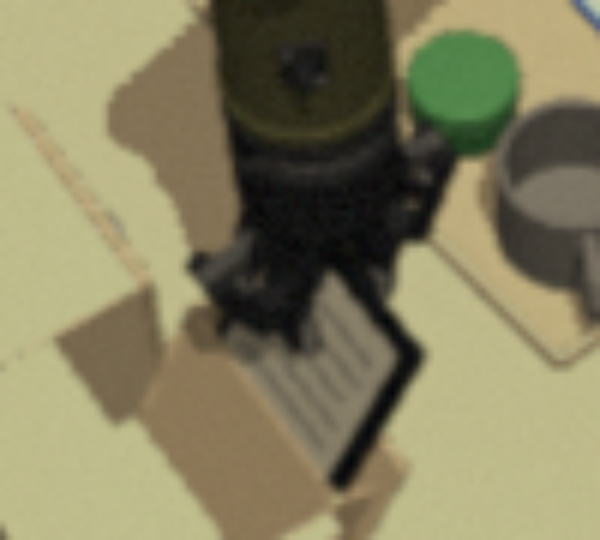

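The jaws straddle the upper edge of the reader with no contact yet. I'll close in steps and watch the force.

```bash
python3 -m pendant '[[0,0,0,0],[0,0,0,0],[0,0,0,0]]' 30 20; python3 -m pendant '[[0,0,0,0],[0,0,0,0],[0,0,0,0]]' 24 20;python3 -m pendant '[[0,0,0,0],[0,0,0,0],[0,0,0,0]]' 18 20
```

```text
time: 4.08
tool_pos: [0.6183, -0.0855, 0.145]
eef_rot: [0.725, 0.688, -0.002, -0.006]
contact_force: [1.4, 0.6, 3.8]
gripper_width: 0.0262
time: 4.33
tool_pos: [0.6241, -0.0859, 0.1493]
eef_rot: [0.725, 0.688, 0.003, -0.0]
contact_force: [2.8, 0.2, 2.2]
gripper_width: 0.0224
time: 4.58
tool_pos: [0.6257, -0.0859, 0.1502]
eef_rot: [0.725, 0.688, 0.004, 0.001]
contact_force: [1.9, -0.5, 2.7]
gripper_width: 0.0214
```

```bash
python3 -m pendant '[[0,0.004,0.004,0],[0,0.004,0.004,0],[0,0.004,0.003,0]]' 18 20
python3 - <<'E'
from h import *
s,Rm=st()
s_=grab("scene")
cv2.imwrite("pics/c4.png",cv2.resize(s_["img"][170:260,215:315],None,fx=6,fy=6)[:,:,::-1])
E
```

```text
time: 4.83
tool_pos: [0.6403, -0.0867, 0.1524]
eef_rot: [0.726, 0.688, 0.005, 0.005]
contact_force: [-1.1, 0.1, 15.4]
gripper_width: 0.0179
t 4.8333 p [ 0.6403 -0.0867  0.1524] 
R [[0.053, 0.998, 0.015], [0.999, -0.053, -0.001], [0.0, 0.015, -1.0]] F [-1.1  0.1 15.4] w 0.01786555909961791 q [ 0.547  0.427 -0.58   1.581  0.247  1.192 -0.133]
```

View pics/c4.png

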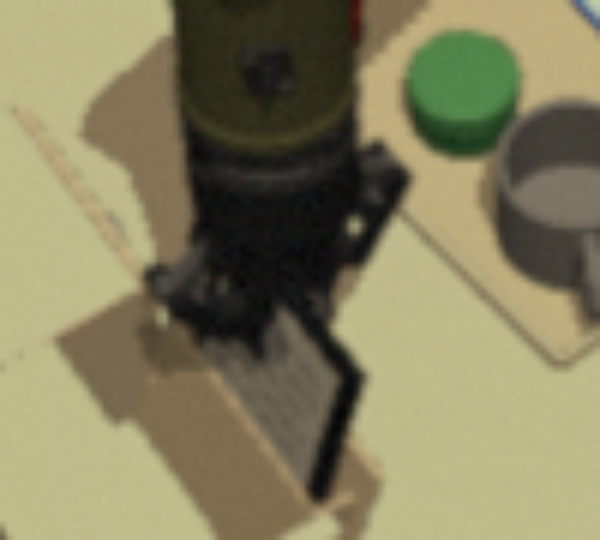

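The reader and compartment are swinging upright together, with the reader still well between the pads. I'll continue that way.

```bash
python3 -m pendant '[[0,0.004,0,0],[0,0.004,0,0],[0,0.003,0,0]]' 12 20; python3 -m pendant '[[0,0.002,0,0],[0,0,0,0],[0,0,0,0],[0,0,0,0]]' 5 30
```

```text
time: 5.13
tool_pos: [0.6555, -0.0877, 0.1559]
eef_rot: [0.726, 0.688, 0.008, 0.009]
contact_force: [2.2, -0.0, 5.0]
gripper_width: 0.0127
time: 5.47
tool_pos: [0.6599, -0.0879, 0.1562]
eef_rot: [0.726, 0.688, 0.009, 0.01]
contact_force: [2.8, -1.1, 4.1]
gripper_width: 0.0115
```

```bash
python3 -m pendant '[[0,0.001,0,0],[0,0,0,0],[0,0,0,0],[0,0,0,0]]' 0 50; python3 -m pendant '[[0,0,-0.005,0],[0,0,-0.008,0],[0,0,-0.012,0],[0,0,-0.015,0],[0,0,-0.015,0]]'
python3 -m pendant '[[0,0,-0.02,0],[0,0,-0.02,0],[0,0,-0.02,0],[0,0,-0.02,0],[0,0,-0.015,0]]'
python3 - <<'E'
from h import *
s,Rm=st()
a=grab("scene")["img"][120:270,190:340];b=grab("top")["img"][100:250,190:290]
cv2.imwrite("pics/c5.png",np.hstack([cv2.resize(a,(480,480)),cv2.resize(b,(320,480))])[:,:,::-1])
E
```

```text
time: 5.8
tool_pos: [0.6659, -0.0884, 0.1563]
eef_rot: [0.726, 0.688, 0.014, 0.015]
contact_force: [5.5, 0.1, 1.7]
gripper_width: 0.0092
time: 6.22
tool_pos: [0.6603, -0.0882, 0.1999]
eef_rot: [0.726, 0.687, 0.012, 0.009]
contact_force: [3.7, -0.2, -2.4]
gripper_width: 0.0085
time: 6.63
tool_pos: [0.6445, -0.0882, 0.2826]
eef_rot: [0.726, 0.688, -0.002, -0.008]
contact_force: [0.8, 0.7, -1.2]
gripper_width: 0.0085
t 6.6333 p [ 0.6445 -0.0882  0.2826] 
R [[0.054, 0.998, -0.014], [0.998, -0.054, 0.009], [0.009, -0.015, -1.0]] F [ 0.8  0.7 -1.2] w 0.008489558933714064 q [ 0.543  0.379 -0.595  1.375  0.2    1.465 -0.097]
```

View pics/c5.png

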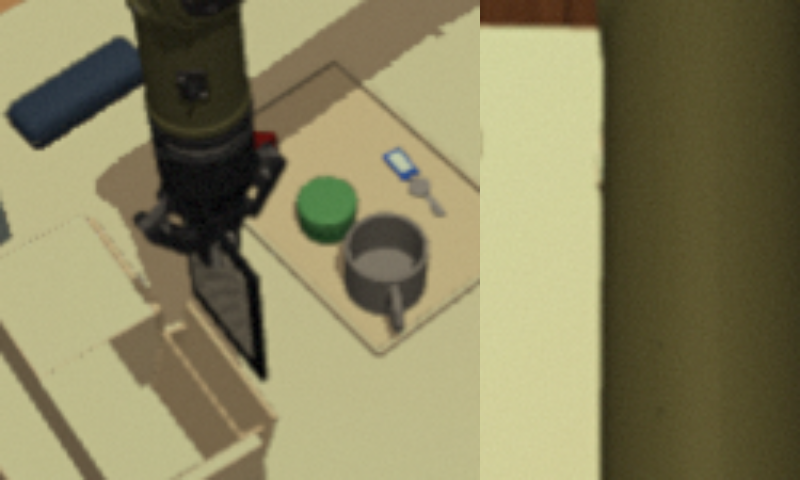

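The reader is held upright and clear, with its bottom corners at about (195,308) and (265,378) in the crop. The compartment is nearly shut and the objects in the tray are unmoved. Next I measure the reader in the tool frame and plan the move to the stand.

Run:
```python
from h import *
s,Rm=st();d=load("scene");p=np.array(s["tool_pos"])
n=Rm[:,1]
for uv in [(195/3.2+190-.35,308/3.2+120-.35),(265/3.2+190-.35,378/3.2+120-.35)]:
    o,v=ray(d,uv); q=o+v*(n@(p+n*.0045-o))/(n@v); print(q.round(4),"in tool",(Rm.T@(q-p)).round(4))
```

```text
t 6.7333 p [ 0.6459 -0.0882  0.2839] 
R [[0.054, 0.998, -0.01], [0.998, -0.054, 0.009], [0.008, -0.01, -1.0]] F [ 1.3  0.4 -1.2] w 0.008267385220011665 q [ 0.543  0.378 -0.595  1.373  0.201  1.462 -0.097]
[ 0.6467 -0.1291  0.1369] in tool [-0.042   0.0045  0.1465]
[ 0.6533 -0.0151  0.1759] in tool [0.0724 0.0045 0.1085]
```

Run:
```python
from h import *
s,Rm=st();d=load("scene");p=np.array(s["tool_pos"])
for zz in(-.016,.142):
  print(zz,proj(d,[p+Rm@np.array([x,.0045,zz]) for x in(-.051,.061)]).round(1).tolist())
o=cv2.resize(d["img"][185:245,235:285],None,fx=10,fy=10,interpolation=cv2.INTER_CUBIC)
q=(proj(d,[p+Rm@np.array([x,.0045,z]) for x,z in((-.051,-.016),(.061,-.016),(.061,.142),(-.051,.142))])-[235,185]+.5)*10
cv2.polylines(o,[q.astype(int)],True,(255,0,0),1)
cv2.imwrite("pics/c6.png",o[:,:,::-1])
```

```text
t 6.7333 p [ 0.6459 -0.0882  0.2839] 
R [[0.054, 0.998, -0.01], [0.998, -0.054, 0.009], [0.008, -0.01, -1.0]] F [ 1.3  0.4 -1.2] w 0.008267385220011665 q [ 0.543  0.378 -0.595  1.373  0.201  1.462 -0.097]
-0.016 [[243.4, 179.4], [267.4, 209.1]]
0.142 [[248.8, 212.9], [270.7, 241.0]]
```

View pics/c6.png

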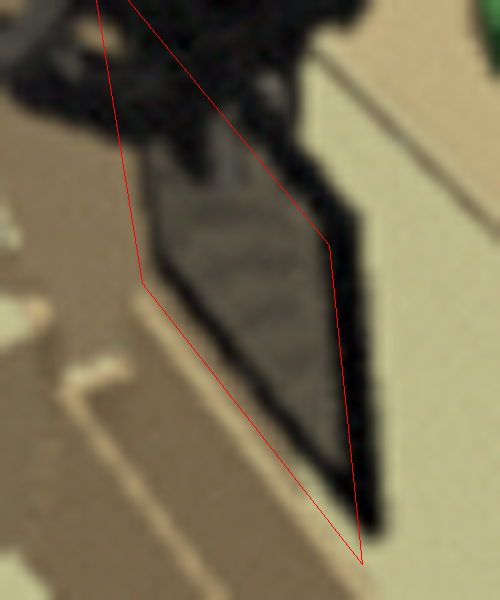

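The bottom edge runs parallel to the predicted rectangle, so there is no noticeable roll. The whole outline is offset by about (+1.7,-2.5) px, with its bottom corners at about (250.3,211.0) and (272.3,237.7).

Run:
```python
from h import *
s,Rm=st();d=load("scene");p=np.array(s["tool_pos"]);n=Rm[:,1]
for uv in [(250.3,211.0),(272.3,237.7)]:
  for off in(-.0045,.0045):
    o,v=ray(d,uv); q=o+v*(n@(p+n*off-o))/(n@v); print("in tool",(Rm.T@(q-p)).round(4))
# seat frame
a=np.radians(64);xs=np.array([np.cos(a),np.sin(a),0]);O=np.array([.5515,.235,0]);t=np.radians(27)
seat=O+[0,0,.024];X=xs*np.cos(t)+[0,0,np.sin(t)];Z=-xs*np.sin(t)+np.array([0,0,np.cos(t)])
print("seat",seat,X,Z,np.cross(Z,X))
```

```text
t 6.7333 p [ 0.6459 -0.0882  0.2839] 
R [[0.054, 0.998, -0.01], [0.998, -0.054, 0.009], [0.008, -0.01, -1.0]] F [ 1.3  0.4 -1.2] w 0.008267385220011665 q [ 0.543  0.378 -0.595  1.373  0.201  1.462 -0.097]
in tool [-0.0582 -0.0045  0.1494]
in tool [-0.0389  0.0045  0.1172]
in tool [ 0.0554 -0.0045  0.1412]
in tool [0.0716 0.0045 0.1093]
seat [0.5515 0.235  0.024 ] [0.39059155 0.80083136 0.4539905 ] [-0.19901634 -0.40804396  0.89100652] [-0.89879405  0.43837115  0.        ]
```

```bash
python3 -m pendant '[[0.015,-0.005,-0.008,0],[0.025,-0.008,-0.005,0],[0.03,-0.01,-0.002,0],[0.03,-0.01,-0.002,0],[0.03,-0.01,-0.002,0]]' 0 60 >/dev/null
python3 -m pendant '[[0.03,-0.01,-0.002,0],[0.03,-0.01,-0.002,0],[0.03,-0.01,-0.002,0],[0.025,-0.009,0,0],[0.015,-0.005,0,0]]' >/dev/null
python3 -m pendant '[[0,0,0,-5],[0,0,0,-7],[0,0,0,-7],[0,0,0,-7],[0,0,0,-7]]' >/dev/null
python3 -m pendant '[[0,0,0,-7],[0,0,0,-7],[0,0,0,-7],[0,0,0,-5],[0,0,0,-2]]' >/dev/null
cat > g.py <<'E'
from h import *
import sys
s,Rm=st()
print("jaw yaw",np.degrees(np.arctan2(Rm[1,1],Rm[0,1])),"delta tool",(Rm.T@(np.array([float(v) for v in sys.argv[1:4]])-s["tool_pos"])).round(4))
E
python3 g.py .558 .2346 .25
```

```text
t 8.4 p [0.52   0.1998 0.2704] 
R [[-0.859, 0.498, -0.123], [0.503, 0.864, -0.013], [0.1, -0.073, -0.992]] F [-0.9 -0.5 -2.1] w 0.007897632815925617 q [ 0.35   0.322 -0.916  1.542  0.201  1.515  0.467]
jaw yaw 60.06302941030112 delta tool [-0.0171  0.0505  0.0151]
```

```bash
python3 -m pendant '[[0,0,0,0],[0,0,0,0],[0,0,0,0]]' >/dev/null; python3 g.py .558 .2346 .28;  python3 -m pendant '[[-0.005,0.012,-0.005,0],[-0.005,0.012,-0.005,0],[-0.005,0.012,0,0],[0,0.006,0,0],[0,0,0,0]]' >/dev/null; python3 g.py .558 .2346 .28
```

```text
t 8.65 p [0.5145 0.2003 0.2659] 
R [[-0.859, 0.494, -0.135], [0.501, 0.865, -0.018], [0.108, -0.083, -0.991]] F [-0.9  0.3 -1.7] w 0.007924547943773095 q [ 0.348  0.323 -0.916  1.551  0.199  1.518  0.465]
jaw yaw 60.25157775341092 delta tool [-0.0187  0.05   -0.0204]
t 9.0667 p [0.5473 0.2297 0.2681] 
R [[-0.856, 0.498, -0.141], [0.505, 0.863, -0.023], [0.111, -0.091, -0.99]] F [-0.3  0.3 -1.7] w 0.007960422482683251 q [ 0.244  0.428 -0.895  1.435  0.265  1.563  0.397]
jaw yaw 60.011775819735824 delta tool [-0.0053  0.0085 -0.0134]
```

```bash
python3 -m pendant '[[0,0,0,-2],[0,0,0,-2],[0,0,-0.003,0],[0,0,-0.003,0]]' >/dev/null; python3 g.py .558 .2346 .28;  python3 -m pendant '[[0,0,-0.003,6],[0,0,-0.003,6],[0,0,-0.003,6],[0,0,-0.003,0]]' >/dev/null; python3 g.py .558 .2346 .28
```

```text
t 9.4 p [0.5452 0.2295 0.2727] 
R [[-0.889, 0.434, -0.147], [0.442, 0.897, -0.026], [0.12, -0.088, -0.989]] F [-0.2  0.2 -1.3] w 0.008120327428716984 q [ 0.251  0.431 -0.91   1.429  0.27   1.578  0.463]
jaw yaw 64.16925171401974 delta tool [-0.0082  0.0094 -0.0093]
t 9.7333 p [0.5457 0.2288 0.2861] 
R [[-0.698, 0.7, -0.148], [0.711, 0.703, -0.027], [0.085, -0.124, -0.989]] F [ 0.4  0.6 -2.1] w 0.008133894883239108 q [ 0.21   0.406 -0.848  1.408  0.237  1.598  0.155]
jaw yaw 45.10026786266677 delta tool [-0.005   0.0134  0.0041]
```

```bash
python3 -m pendant '[[0,0,-0.003,-7],[0,0,-0.003,-7],[0,0,-0.003,-5],[0,0,-0.002,0]]' >/dev/null; python3 g.py .558 .2346 .28;  python3 -m pendant '[[0,-0.03,0,0],[0,-0.03,0,0],[0,-0.03,0,0],[0,-0.02,0,0],[0,0,-0.001,0]]' >/dev/null; python3 g.py .558 .2346 .28; python3 -m pendant '[[0,0.03,0,0],[0,0.03,0,0],[0,0.03,0,0],[0,0.02,0,0],[0,0,-0.001,0]]' >/dev/null; python3 g.py .558 .2346 .28
```

```text
t 10.0667 p [0.5468 0.2286 0.2996] 
R [[-0.898, 0.415, -0.146], [0.423, 0.906, -0.029], [0.12, -0.087, -0.989]] F [ 0.2 -0.6 -1.7] w 0.008072520758688055 q [ 0.248  0.423 -0.915  1.383  0.267  1.629  0.488]
jaw yaw 65.39284103936485 delta tool [-0.0099  0.0117  0.0176]
t 10.4833 p [0.4984 0.128  0.3099] 
R [[-0.898, 0.414, -0.148], [0.422, 0.906, -0.027], [0.124, -0.087, -0.989]] F [ 0.3  0.1 -1.8] w 0.008407617676954844 q [ 0.515  0.217 -0.931  1.56   0.138  1.6    0.714]
jaw yaw 65.47227402225074 delta tool [-0.0123  0.1239  0.0179]
t 10.9 p [0.548  0.2254 0.3023] 
R [[-0.89, 0.433, -0.145], [0.441, 0.897, -0.03], [0.117, -0.09, -0.989]] F [-1.1 -1.1 -1.7] w 0.008212428069759076 q [ 0.258  0.424 -0.925  1.38   0.273  1.635  0.47 ]
jaw yaw 64.25697326837141 delta tool [-0.0075  0.0146  0.0203]
```

```bash
python3 -m pendant '[[-0.03,0,0,0],[-0.03,0,0,0],[-0.03,0,0,0],[-0.02,0,0,0],[0,0,-0.001,0]]' >/dev/null; python3 g.py .558 .2346 .28; python3 -m pendant '[[0.02,0,0,0],[0.02,0,0,0],[0.02,0,0,0],[0.02,0,0,0],[0.015,0,0,0]]' >/dev/null; python3 g.py .558 .2346 .28
```

```text
t 11.3167 p [0.6476 0.1818 0.2906] 
R [[-0.893, 0.427, -0.145], [0.435, 0.9, -0.03], [0.117, -0.09, -0.989]] F [-0.4 -1.3 -2.9] w 0.008757964560705486 q [ 0.208  0.6   -0.854  1.161  0.389  1.698  0.565]
jaw yaw 64.63695209391902 delta tool [0.1017 0.0103 0.0219]
t 11.7333 p [0.5626 0.2209 0.2993] 
R [[-0.886, 0.439, -0.15], [0.448, 0.894, -0.028], [0.122, -0.092, -0.988]] F [ 0.6  1.  -1.7] w 0.00810281664691284 q [ 0.248  0.456 -0.914  1.348  0.29   1.646  0.471]
jaw yaw 63.83445159839171 delta tool [0.0079 0.012  0.0193]
```

```bash
cat > b.py <<'E'
from h import *
import sys
# report bottom-centre (estimated) in stand axes: h along xs, w along seat y, z
s,Rm=st();a=np.radians(64);xs=np.array([np.cos(a),np.sin(a),0]);ys=np.array([-np.sin(a),np.cos(a),0]);O=np.array([.5515,.235,0])
b=np.array(s["tool_pos"])+Rm@[.006,0,.14]
print("bottom h,w,z",[round(float(v),4) for v in ((b-O)@xs,(b-O)@ys,b[2])],"yaw",np.degrees(np.arctan2(Rm[1,1],Rm[0,1])))
tgt=O+xs*float(sys.argv[1])+[0,0,float(sys.argv[2])]
print("delta tool",(Rm.T@(tgt-b)).round(4))
E
python3 b.py .0035 .07
```

```text
t 11.7333 p [0.5626 0.2209 0.2993] 
R [[-0.886, 0.439, -0.15], [0.448, 0.894, -0.028], [0.122, -0.092, -0.988]] F [ 0.6  1.  -1.7] w 0.00810281664691284 q [ 0.248  0.456 -0.914  1.348  0.29   1.646  0.471]
bottom h,w,z [-0.0205, 0.0069, 0.1616] yaw 63.83445159839171
delta tool [-0.0177  0.0324  0.0875]
```

```bash
python3 -m pendant '[[-0.006,0.012,0,0],[-0.006,0.012,0,0],[-0.003,0.006,0.01,0],[0,0,0.02,0],[0,0,0.02,0]]' >/dev/null; python3 -m pendant '[[0,0,0.012,0],[0,0,0,0],[0,0,0,0]]' >/dev/null;  python3 b.py .0035 .07
python3 - <<'E'
from h import *
a=grab("scene")["img"][210:330,310:410];b=grab("top")["img"][150:270,90:190]
cv2.imwrite("pics/c7.png",np.hstack([cv2.resize(x,(400,480),interpolation=cv2.INTER_CUBIC) for x in(a,b)])[:,:,::-1])
E
```

```text
t 12.4 p [0.5717 0.2451 0.2335] 
R [[-0.888, 0.434, -0.15], [0.443, 0.896, -0.03], [0.121, -0.093, -0.988]] F [-0.2  0.9 -0.8] w 0.008309228960317168 q [ 0.197  0.527 -0.895  1.397  0.336  1.545  0.425]
bottom h,w,z [0.0051, 0.0092, 0.0959] yaw 64.14685680219542
delta tool [-0.0123  0.0008  0.0246]
```

View pics/c7.png

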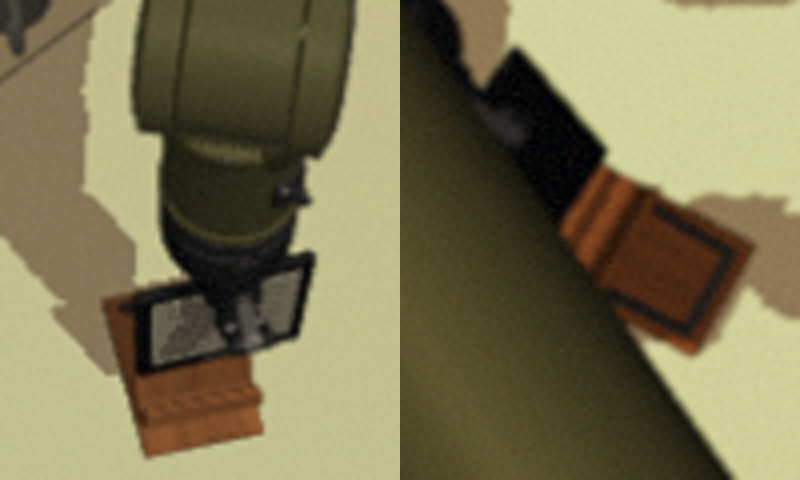

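The scene crop shows the reader above the stand, screen out, with corners at about (137,292), (143,372), (305,340) and (313,255). In the top crop its +x side edge runs from (515,48) to (605,150). I'll triangulate that edge to check the pose.

Run:
```python
from h import *
s,Rm=st();S,T=load("scene"),load("top");p=np.array(s["tool_pos"])
c=lambda x,y:(310+x/4-.4,210+y/4-.4); e=lambda x,y:(90+(x-400)/4-.4,150+y/4-.4)
P={}
for n,a,b in(("bot+x",(143,372),(605,150)),("top+x",(137,292),(515,48))):
    q,er=tri(S,c(*a),T,e(*b)); P[n]=q; print(n,q.round(4),round(er,4),"tool",(Rm.T@(q-p)).round(4))
print("len",np.linalg.norm(P["bot+x"]-P["top+x"]),(P["top+x"]-P["bot+x"]).round(4))
n=Rm[:,1]
for uv in[(143,372),(305,340),(137,292),(313,255)]:
    o,v=ray(S,c(*uv)); q=o+v*(n@(P["bot+x"]-o))/(n@v); print(q.round(4),(Rm.T@(q-p)).round(4))
```

```text
t 12.5 p [0.5722 0.2452 0.2342] 
R [[-0.888, 0.435, -0.149], [0.443, 0.896, -0.029], [0.121, -0.092, -0.988]] F [-0.   0.2 -1.8] w 0.00840153897689599 q [ 0.197  0.527 -0.895  1.396  0.336  1.545  0.425]
bot+x [0.5952 0.2201 0.0898] 0.0045 tool [-0.049   0.0008  0.14  ]
top+x [0.6177 0.222  0.2486] 0.0004 tool [-0.049  -0.0023 -0.0203]
len 0.1603702919956778 [0.0225 0.0019 0.1588]
[0.5928 0.2211 0.0876] [-0.0466  0.0008  0.1426]
[0.4893 0.2706 0.0806] [0.0664 0.0008 0.1635]
[0.621  0.2249 0.2577] [-0.0495  0.0008 -0.0298]
[0.5232 0.2723 0.2579] [ 0.0585  0.0008 -0.0169]
```

Length checks out at 160 mm against 158. The bottom edge is 140 mm below the TCP and the reader is centred about +7 mm in tool x, which agrees with my estimate. Now I'll lower it towards the ledge.

```bash
python3 -m pendant '[[-0.005,0,0.005,0],[-0.005,0,0.008,0],[-0.002,0,0.01,0],[0,0,0.006,0],[0,0,0,0]]' 0 30 >/dev/null; python3 b.py .0035 .045
```

```text
t 12.9167 p [0.5816 0.2385 0.2042] 
R [[-0.888, 0.437, -0.143], [0.445, 0.895, -0.027], [0.117, -0.088, -0.989]] F [-0.7  0.8 -1.6] w 0.008368794284729853 q [ 0.202  0.553 -0.881  1.422  0.356  1.494  0.43 ]
bottom h,w,z [0.0042, -0.0032, 0.0664] yaw 63.97357946517983
delta tool [0.0007 0.0011 0.0216]
```

```bash
python3 -m pendant '[[0,0.001,0.007,0],[0,0,0.006,0],[0,0,0.004,0],[0,0,0,0]]' 0 30 >/dev/null; python3 b.py .003 .03;python3 -m pendant '[[0,0,0.003,0],[0,0,0.003,0],[0,0,0.002,0]]' 0 30 >/dev/null; python3 b.py .003 .03
```

```text
t 13.25 p [0.579  0.2388 0.1848] 
R [[-0.888, 0.437, -0.145], [0.445, 0.895, -0.027], [0.118, -0.089, -0.989]] F [-0.5  0.5 -1.7] w 0.008109769564957273 q [ 0.202  0.563 -0.877  1.45   0.363  1.461  0.423]
bottom h,w,z [0.0033, -0.0006, 0.047] yaw 63.971169650051635
delta tool [-0.0014  0.0012  0.0169]
t 13.5 p [0.5778 0.2391 0.1767] 
R [[-0.888, 0.437, -0.144], [0.445, 0.895, -0.027], [0.117, -0.088, -0.989]] F [ 0.3  0.4 -0.9] w 0.007951304870770528 q [ 0.202  0.567 -0.875  1.463  0.366  1.445  0.42 ]
bottom h,w,z [0.0031, 0.0006, 0.0389] yaw 64.00160710610741
delta tool [-0.0016  0.0007  0.0087]
```

```bash
for i in 1; do python3 -m pendant '[[-0.001,0,0.003,0],[0,0,0.002,0],[0,0,0.001,0]]' 0 25 >/dev/null; done; python3 b.py .003 .03; python3 -m pendant '[[0,0,0.002,0],[0,0,0.002,0],[0,0,0.001,0]]' 0 25 >/dev/null; python3 b.py .003 .03
```

```text
t 13.75 p [0.5782 0.2391 0.1707] 
R [[-0.888, 0.437, -0.142], [0.444, 0.896, -0.026], [0.116, -0.086, -0.989]] F [-1.3  0.9  2.2] w 0.00837670471142414 q [ 0.203  0.571 -0.874  1.47   0.37   1.433  0.419]
bottom h,w,z [0.0035, 0.0001, 0.0328] yaw 64.01406762463837
delta tool [-0.0004 -0.0003  0.0028]
t 14.0 p [0.5782 0.2397 0.1704] 
R [[-0.889, 0.437, -0.139], [0.444, 0.895, -0.026], [0.113, -0.085, -0.99]] F [-1.4 -1.   1.2] w 0.00857799727934681 q [ 0.202  0.57  -0.874  1.472  0.371  1.43   0.417]
bottom h,w,z [0.0042, -0.0001, 0.0325] yaw 63.98260260605038
delta tool [-0.0002 -0.001   0.0026]
```

Touchdown came at the predicted height. The lip would have met it about 10 mm higher. I'll press lightly to level the roll.

```bash
python3 -m pendant '[[0,0,0.004,0],[0,0,0.004,0],[0,0,0.004,0],[0,0,0.004,0],[0,0,0.003,0]]' 0 20 >/dev/null; python3 b.py .003 .03; python3 -m pendant '[[0,0,0.004,0],[0,0,0.004,0],[0,0,0.004,0],[0,0,0.004,0],[0,0,0.003,0]]' 0 20 >/dev/null; python3 b.py .003 .03
```

```text
t 14.4167 p [0.5771 0.2406 0.1698] 
R [[-0.889, 0.439, -0.129], [0.446, 0.895, -0.028], [0.103, -0.083, -0.991]] F [-2.9 -2.6  9.5] w 0.008270048582730963 q [ 0.202  0.563 -0.875  1.482  0.374  1.42   0.41 ]
bottom h,w,z [0.0048, -0.0001, 0.0317] yaw 63.86094746775353
delta tool [-0.0001 -0.0017  0.0018]
t 14.8333 p [0.5757 0.2413 0.1696] 
R [[-0.89, 0.441, -0.12], [0.447, 0.894, -0.033], [0.093, -0.083, -0.992]] F [-2.1 -1.7  9.8] w 0.008331584690926827 q [ 0.201  0.554 -0.875  1.491  0.378  1.411  0.403]
bottom h,w,z [0.0049, -0.0, 0.0313] yaw 63.74867596422901
delta tool [-0.0001 -0.0018  0.0014]
```

```bash
python3 -m pendant '[[0,-0.003,0.005,0],[0,-0.003,0.005,0],[0,-0.003,0.005,0],[0,-0.003,0.005,0],[0,-0.003,0.005,0]]' 0 20 >/dev/null; python3 b.py .003 .03; python3 -m pendant '[[0,-0.003,0.005,0],[0,-0.003,0.005,0],[0,-0.003,0.005,0],[0,-0.003,0.005,0],[0,-0.003,0.005,0]]' 0 20 >/dev/null; python3 b.py .003 .03
```

```text
t 15.25 p [0.5716 0.2386 0.1693] 
R [[-0.893, 0.44, -0.094], [0.443, 0.896, -0.018], [0.077, -0.057, -0.995]] F [-2.1  1.3 18.1] w 0.008530109645940628 q [ 0.229  0.525 -0.888  1.531  0.368  1.369  0.413]
bottom h,w,z [0.0041, 0.0002, 0.0304] yaw 63.86546248536968
delta tool [-0.0003 -0.0011  0.0005]
t 15.6667 p [0.5681 0.2364 0.169 ] 
R [[-0.896, 0.438, -0.068], [0.439, 0.898, -0.003], [0.06, -0.033, -0.998]] F [-2.9  0.2 18.7] w 0.00850598411838476 q [ 0.256  0.497 -0.9    1.568  0.358  1.327  0.424]
bottom h,w,z [0.004, 0.0001, 0.0297] yaw 64.02175256337335
delta tool [-0.0001 -0.001  -0.0003]
```

This works better than expected: the tool pivots with the reader about its bottom edge. I'll keep tilting it back, a bit faster.

```bash
python3 -m pendant '[[0,-0.006,0.005,0],[0,-0.006,0.005,0],[0,-0.006,0.005,0],[0,-0.006,0.005,0],[0,-0.006,0.005,0]]' 0 20 >/dev/null; python3 b.py .003 .03; python3 -m pendant '[[0,-0.008,0.005,0],[0,-0.008,0.005,0],[0,-0.008,0.005,0],[0,-0.008,0.005,0],[0,-0.008,0.005,0]]' 0 20 >/dev/null; python3 b.py .003 .03
```

```text
t 16.0833 p [0.5625 0.2307 0.1686] 
R [[-0.902, 0.431, -0.03], [0.43, 0.902, 0.03], [0.04, 0.014, -0.999]] F [-1.3  3.3 16.6] w 0.007854380723446434 q [ 0.314  0.45  -0.924  1.628  0.329  1.257  0.458]
bottom h,w,z [0.0029, -0.0, 0.029] yaw 64.46965986490022
delta tool [ 0.0001  0.0001 -0.001 ]
t 16.5 p [0.5569 0.2235 0.1678] 
R [[-0.906, 0.423, 0.015], [0.423, 0.903, 0.078], [0.02, 0.077, -0.997]] F [-1.8  4.  18.4] w 0.008300779984170644 q [ 0.393  0.395 -0.955  1.699  0.282  1.168  0.512]
bottom h,w,z [0.0026, -0.0009, 0.0284] yaw 64.88620481554183
delta tool [ 0.001   0.0005 -0.0016]
```

```bash
python3 -m pendant '[[0,-0.009,0.004,0],[0,-0.009,0.004,0],[0,-0.009,0.004,0],[0,-0.009,0.004,0],[0,-0.009,0.004,0]]' 0 20 >/dev/null; python3 -m pendant '[[0,-0.009,0.004,0],[0,-0.009,0.004,0],[0,-0.009,0.004,0],[0,-0.009,0.004,0],[0,-0.009,0.004,0]]' 0 20 >/dev/null; python3 b.py .003 .03; python3 -m pendant '[[0,-0.009,0.004,0],[0,-0.009,0.004,0],[0,-0.009,0.004,0],[0,-0.009,0.004,0],[0,-0.009,0.004,0]]' 0 20 >/dev/null; python3 b.py .003 .03
```

```text
t 17.3333 p [0.5472 0.2081 0.164 ] 
R [[-0.908, 0.408, 0.101], [0.42, 0.889, 0.184], [-0.015, 0.209, -0.978]] F [-4.   4.1 19.5] w 0.00809547380159427 q [ 0.578  0.289 -1.027  1.834  0.141  0.99   0.663]
bottom h,w,z [0.003, -0.0033, 0.0271] yaw 65.36215163878133
delta tool [ 0.0033  0.0007 -0.0029]
t 17.75 p [0.5446 0.2009 0.1617] 
R [[-0.906, 0.401, 0.138], [0.423, 0.877, 0.229], [-0.03, 0.266, -0.964]] F [-7.   2.4 26.4] w 0.00840421843854712 q [ 0.665  0.248 -1.061  1.888  0.062  0.916  0.747]
bottom h,w,z [0.0035, -0.0061, 0.0266] yaw 65.44529708907977
delta tool [ 0.006   0.0005 -0.0035]
```

```bash
python3 -m pendant '[[0.002,-0.009,0.002,0],[0.002,-0.009,0.002,0],[0.002,-0.009,0.002,0],[0.001,-0.009,0.002,0],[0.001,-0.009,0.002,0]]' 0 20 >/dev/null; python3 b.py .003 .03; python3 -m pendant '[[0.001,-0.009,0.002,0],[0.001,-0.009,0.002,0],[0.001,-0.009,0.002,0],[0.001,-0.009,0.002,0],[0.001,-0.009,0.002,0]]' 0 20 >/dev/null; python3 b.py .003 .03
```

```text
t 18.1667 p [0.5374 0.1938 0.1599] 
R [[-0.902, 0.39, 0.184], [0.428, 0.861, 0.273], [-0.052, 0.325, -0.944]] F [1.9 7.7 9.1] w 0.008174614118951203 q [ 0.775  0.185 -1.108  1.956 -0.056  0.838  0.863]
bottom h,w,z [0.0023, -0.0058, 0.0274] yaw 65.62277204570935
delta tool [ 0.0056  0.0016 -0.0025]
t 18.5833 p [0.5328 0.1875 0.1565] 
R [[-0.898, 0.38, 0.223], [0.435, 0.843, 0.316], [-0.068, 0.38, -0.922]] F [ 0.9  6.6 10. ] w 0.008194418220454133 q [ 0.875  0.136 -1.15   2.013 -0.184  0.775  0.993]
bottom h,w,z [0.0025, -0.0067, 0.0269] yaw 65.72993743788543
delta tool [ 0.0065  0.0018 -0.0031]
```

```bash
python3 -m pendant '[[0.001,-0.008,0.003,0],[0.001,-0.008,0.003,0],[0.001,-0.008,0.003,0],[0.001,-0.008,0.003,0],[0.001,-0.006,0.002,0]]' 0 20 >/dev/null; python3 b.py .003 .03
python3 - <<'E'
from h import *
a=grab("scene")["img"][210:330,310:410];b=grab("top")["img"][150:270,90:190]
cv2.imwrite("pics/c8.png",np.hstack([cv2.resize(x,(400,480),interpolation=cv2.INTER_CUBIC) for x in(a,b)])[:,:,::-1])
E
```

```text
t 19.0 p [0.5353 0.1821 0.1527] 
R [[-0.891, 0.373, 0.258], [0.446, 0.825, 0.346], [-0.083, 0.424, -0.902]] F [-5.9  0.5 16.8] w 0.008175747184523718 q [ 0.938  0.117 -1.172  2.049 -0.274  0.723  1.089]
bottom h,w,z [0.0048, -0.0138, 0.0259] yaw 65.65502040687701
delta tool [ 0.0134  0.0004 -0.0055]
```

View pics/c8.png

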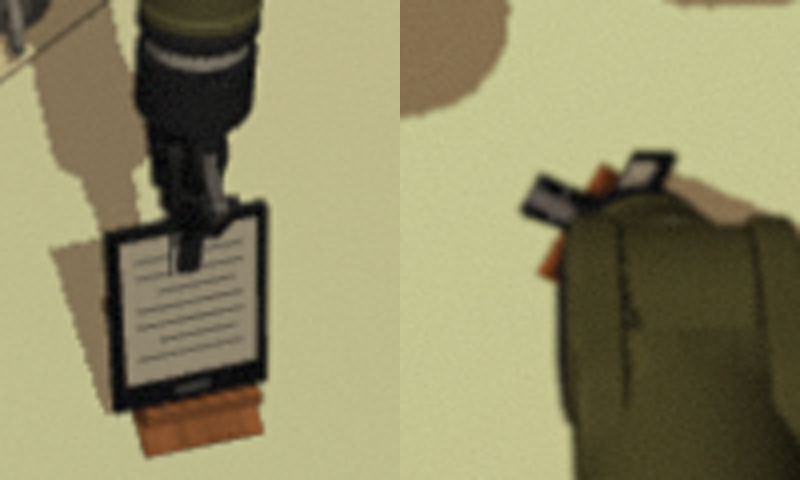

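The reader stands on the ledge, screen out, with the bar button at the bottom. Its bottom corners are at about (113,410) and (267,380) in the crop, slightly left of the stand's middle. I'll measure how far off centre it is.

Run:
```python
from h import *
S=load("scene");c=lambda x,y:(310+x/4-.4,210+y/4-.4)
a=np.radians(64);xs=np.array([np.cos(a),np.sin(a),0]);ys=np.array([-np.sin(a),np.cos(a),0]);O=np.array([.5515,.235,0])
t=np.radians(27);X=xs*np.cos(t)+[0,0,np.sin(t)];Z=-xs*np.sin(t)+np.array([0,0,np.cos(t)]);seat=O+[0,0,.024]
for n,uv in(("bl",(113,410)),("br",(267,380)),("tl",(105,235)),("tr",(267,203))):
    o,v=ray(S,c(*uv)); q=o+v*(X@(seat+X*.009-o))/(X@v)-seat; print(n,"w,Z",(q@ys).round(4),(q@Z).round(4))
for n,uv in(("footl",(147,457)),("footr",(263,432))):
    q=onz(S,c(*uv),.007)-O; print(n,(q@ys).round(4),(q@xs).round(4))
```

```text
bl w,Z -0.0596 0.0031
br w,Z 0.0514 0.0004
tl w,Z -0.0576 0.1541
tr w,Z 0.0522 0.1535
footl -0.0412 0.0367
footr 0.0429 0.037
```

The reader is about 4 mm off centre (15 allowed), its bottom is on the floor and it is level. One last nudge back, then I open gently.

```bash
python3 -m pendant '[[0,-0.007,0.003,0],[0,-0.007,0.003,0],[0,-0.005,0.002,0]]' 0 20 >/dev/null; python3 b.py .003 .03; python3 -m pendant '[[0,0,0,0],[0,0,0,0],[0,0,0,0],[0,0,0,0],[0,0,0,0]]' 20 20; python3 -m pendant '[[0,0,0,0],[0,0,0,0],[0,0,0,0],[0,0,0,0],[0,0,0,0]]' 60 20;  python3 b.py .003 .03
```

```text
t 19.35 p [0.5366 0.1797 0.152 ] 
R [[-0.89, 0.371, 0.263], [0.448, 0.818, 0.361], [-0.081, 0.44, -0.895]] F [-11.5  -2.5  20.8] w 0.008212640500325705 q [ 0.959  0.12  -1.178  2.056 -0.303  0.714  1.124]
bottom h,w,z [0.0055, -0.0158, 0.0262] yaw 65.58460017411473
delta tool [ 0.0154 -0.0002 -0.0057]
time: 19.77
tool_pos: [0.5372, 0.1804, 0.1534]
eef_rot: [0.215, 0.949, 0.211, 0.092]
contact_force: [-0.0, -0.9, 0.4]
gripper_width: 0.0173
time: 20.18
tool_pos: [0.5364, 0.1801, 0.1524]
eef_rot: [0.215, 0.949, 0.21, 0.091]
contact_force: [-0.4, -0.8, -0.4]
gripper_width: 0.0516
t 20.1833 p [0.5364 0.1801 0.1524] 
R [[-0.891, 0.37, 0.264], [0.447, 0.819, 0.36], [-0.083, 0.438, -0.895]] F [-0.4 -0.8 -0.4] w 0.051617200453208334 q [ 0.959  0.118 -1.179  2.056 -0.302  0.714  1.124]
bottom h,w,z [0.0056, -0.0156, 0.0266] yaw 65.7129036610343
delta tool [ 0.0153 -0.0004 -0.0054]
```

```bash
python3 -m pendant '[[0,0,-0.01,0],[0,0,-0.015,0],[0,0,-0.02,0],[0,0,-0.02,0],[0,0,-0.02,0]]'; python3 -m pendant '[[0,0,-0.02,0],[0,0,-0.015,0],[0,-0.02,-0.01,0],[0,-0.02,0,0],[0,-0.01,0,0]]'
python3 - <<'E'
from h import *
st()
a=grab("scene")["img"];b=grab("top")["img"][100:260,90:310]
a1=cv2.resize(a[230:330,310:410],(400,400),interpolation=cv2.INTER_CUBIC);a2=cv2.resize(a[170:270,190:290],(400,400),interpolation=cv2.INTER_CUBIC)
cv2.imwrite("pics/c9.png",np.hstack([a1,a2])[:,:,::-1]); cv2.imwrite("pics/c9t.png",cv2.resize(b,None,fx=3.5,fy=3.5)[:,:,::-1])
E
```

```text
time: 20.6
tool_pos: [0.5102, 0.1517, 0.2274]
eef_rot: [0.213, 0.95, 0.214, 0.086]
contact_force: [-0.2, -0.1, -1.1]
gripper_width: 0.0513
time: 21.02
tool_pos: [0.482, 0.0925, 0.2535]
eef_rot: [0.21, 0.95, 0.211, 0.093]
contact_force: [-0.5, -0.8, -0.5]
gripper_width: 0.0513
t 21.0167 p [0.482  0.0925 0.2535] 
R [[-0.894, 0.36, 0.266], [0.439, 0.822, 0.362], [-0.088, 0.44, -0.894]] F [-0.5 -0.8 -0.5] w 0.05125588544194918 q [ 1.001 -0.28  -0.837  2.055 -0.69   1.142  1.551]
```

View pics/c9.png

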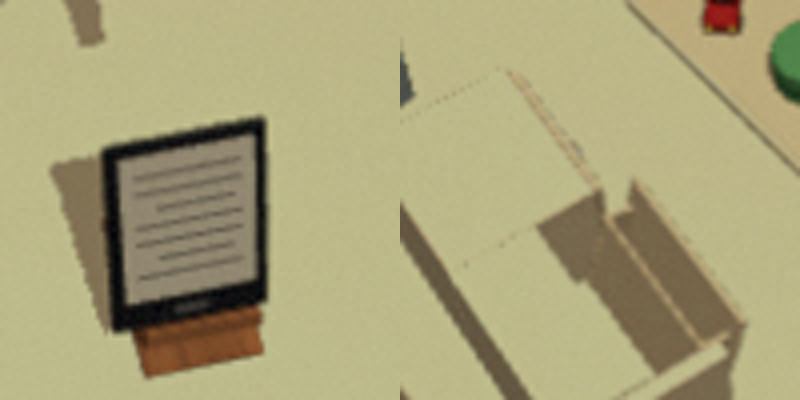

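The reader sits square on the stand, alone. The compartment is still slightly open, with its rim from (635,180) to (745,325) in the crop. I'll measure the rim.

```bash
python3 -m pendant '[[-0.01,-0.005,0.003,0],[-0.02,-0.01,0.006,0],[-0.02,-0.015,0.006,0],[-0.02,-0.02,0.006,0],[-0.02,-0.02,0.006,0]]' 0 40
python3 - <<'E'
from h import *
s,Rm=st();S=load("scene")
for x,y in((235,180),(345,325)): print(onz(S,(190+x/4-.4,170+y/4-.4),.112).round(4))
# unit front edge (fixed): right box top front edge
for x,y in((107,70),(203,190)): print("box",onz(S,(190+x/4-.4,170+y/4-.4),.115).round(4))
print("to pre-push",(Rm.T@(np.array([.585,-.09,.15])-s["tool_pos"])).round(4),"world +x in tool",Rm[0].round(3))
E
```

```text
time: 21.53
tool_pos: [0.5487, 0.0127, 0.2093]
eef_rot: [0.204, 0.951, 0.21, 0.095]
contact_force: [-0.3, -0.7, 0.1]
gripper_width: 0.0004
t 21.5333 p [0.5487 0.0127 0.2093] 
R [[-0.899, 0.348, 0.267], [0.428, 0.828, 0.362], [-0.096, 0.439, -0.893]] F [-0.3 -0.7  0.1] w 0.00035002959213342277 q [ 1.066  0.042 -0.894  1.956 -0.461  0.992  1.547]
[ 0.6414 -0.1508  0.112 ]
[ 0.6506 -0.007   0.112 ]
box [ 0.6613 -0.2887  0.115 ]
box [ 0.6654 -0.1564  0.115 ]
to pre-push [-0.0709 -0.0986  0.0256] world +x in tool [-0.899  0.348  0.267]
```

```bash
python3 -m pendant '[[-0.013,-0.017,0.008,0],[-0.013,-0.017,0.008,0],[-0.013,-0.017,0.008,0],[-0.013,-0.017,0.008,0],[-0.01,-0.015,0.008,0]]' 0 40 ; python3 g.py .60 -.09 .122
```

```text
time: 21.95
tool_pos: [0.5938, -0.0696, 0.1427]
eef_rot: [0.203, 0.95, 0.214, 0.098]
contact_force: [0.4, -0.4, 0.5]
gripper_width: -0.0004
t 21.95 p [ 0.5938 -0.0696  0.1427] 
R [[-0.898, 0.345, 0.274], [0.429, 0.825, 0.367], [-0.099, 0.447, -0.889]] F [ 0.4 -0.4  0.5] w -0.0003885846335365114 q [ 1.04   0.31  -0.819  1.878 -0.28   0.887  1.574]
jaw yaw 67.33589235698655 delta tool [-0.0122 -0.024   0.0126]
```

```bash
python3 -m pendant '[[-0.006,-0.012,0.006,0],[-0.005,-0.010,0.006,0],[0,0,0,0]]' ; python3 -m pendant '[[-0.007,0.003,0.002,0],[-0.007,0.003,0.002,0],[-0.007,0.003,0.002,0],[-0.005,0.002,0.0015,0]]'; python3 g.py .66 -.09 .125
```

```text
time: 22.2
tool_pos: [0.6019, -0.0905, 0.1206]
eef_rot: [0.206, 0.949, 0.217, 0.098]
contact_force: [0.3, 0.3, 0.4]
gripper_width: -0.0002
time: 22.53
tool_pos: [0.6338, -0.0876, 0.1237]
eef_rot: [0.206, 0.949, 0.218, 0.098]
contact_force: [-4.2, -4.2, 3.6]
gripper_width: 0.0004
t 22.5333 p [ 0.6338 -0.0876  0.1237] 
R [[-0.896, 0.348, 0.275], [0.433, 0.82, 0.374], [-0.096, 0.454, -0.886]] F [-4.2 -4.2  3.6] w 0.0003530717751212991 q [ 0.97   0.426 -0.77   1.788 -0.207  0.87   1.538]
jaw yaw 67.03800500624692 delta tool [-0.0246  0.0077  0.0051]
```

```bash
python3 -m pendant '[[-0.006,0.001,0.003,0],[-0.006,0.001,0.003,0],[-0.006,0.001,0.003,0],[-0.005,0.001,0.0025,0]]'; python3 -m pendant '[[-0.005,0.001,0.0025,0],[-0.005,0.001,0.0025,0],[-0.005,0.001,0.0025,0],[-0.005,0.001,0.0025,0]]'
```

```text
time: 22.87
tool_pos: [0.655, -0.0856, 0.1183]
eef_rot: [0.201, 0.951, 0.218, 0.089]
contact_force: [-33.7, -3.2, 20.6]
gripper_width: -0.0001
time: 23.2
tool_pos: [0.6559, -0.0793, 0.1077]
eef_rot: [0.195, 0.954, 0.218, 0.06]
contact_force: [-21.5, -1.3, 14.0]
gripper_width: -0.0003
```

```bash
python3 -m pendant '[[0.01,-0.004,-0.004,0],[0.015,-0.006,-0.006,0],[0.02,-0.01,-0.012,0],[0.015,-0.01,-0.02,0],[0,0,-0.02,0]]';python3 -m pendant '[[0,0,-0.02,0],[0,0,-0.02,0],[0,0,0,0],[0,0,0,0],[0,0,0,0]]'
python3 - <<'E'
from h import *
st()
a=grab("scene")["img"]
a1=cv2.resize(a[110:260,150:350],(600,450),interpolation=cv2.INTER_CUBIC);a2=cv2.resize(a[240:350,270:410],(420,330),interpolation=cv2.INTER_CUBIC)
b=grab("top")["img"]; cv2.imwrite("pics/top_end.png",b[:,:,::-1])
o=np.zeros((600,800,3),np.uint8); o[:360,:480]=cv2.resize(a[110:260,150:350],(480,360),interpolation=cv2.INTER_CUBIC); o[:300,480:]=cv2.resize(a[245:340,300:400],(320,300)); o[360:,:480]=cv2.resize(b[100:200,200:400],(480,240)); o[300:,480:]=cv2.resize(b[110:230,110:240],(320,300))
cv2.imwrite("pics/c10.png",o[:,:,::-1])
E
```

```text
time: 23.62
tool_pos: [0.5764, -0.098, 0.1453]
eef_rot: [0.191, 0.955, 0.222, 0.056]
contact_force: [0.8, -0.2, -0.1]
gripper_width: 0.0
time: 24.03
tool_pos: [0.5723, -0.1163, 0.186]
eef_rot: [0.191, 0.955, 0.22, 0.061]
contact_force: [-0.4, 0.3, -0.9]
gripper_width: -0.0001
t 24.0333 p [ 0.5723 -0.1163  0.186 ] 
R [[-0.919, 0.339, 0.2], [0.392, 0.83, 0.396], [-0.032, 0.443, -0.896]] F [-0.4  0.3 -0.9] w -0.00011153853307740228 q [ 1.097  0.305 -0.794  1.774 -0.27   1.102  1.626]
```

View pics/c10.png

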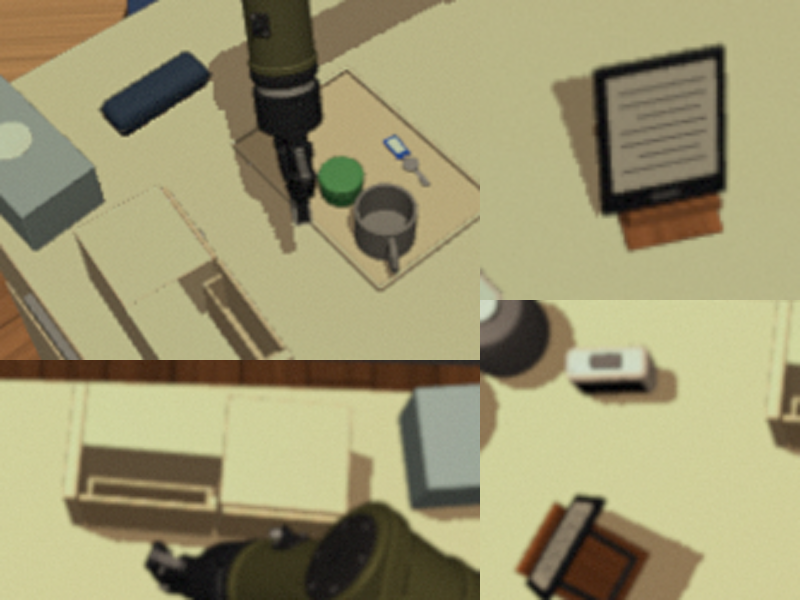

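The compartment front looks flush with the unit. The reader stands on the stand, and the cup, jar, key, clock and case are where they were. That uses up my viewer allowance, so I'll check the panel angle, reader pose and bystanders numerically.

Run:
```python
from h import *
st()
T=load("top");g=cv2.cvtColor(T["img"],cv2.COLOR_RGB2GRAY).astype(float)
for c in list(range(234,300,6))+list(range(300,330,6)):
    col=g[135:172,c-1:c+2].mean(1); dd=np.diff(col); r=np.argsort(dd)[:2]
    print(c,[(135.5+i,int(dd[i])) for i in sorted(r)],[round(float(onz(T,(c,135.5+i),.113)[0]),4) for i in sorted(r)],col[8:30].astype(int).tolist())
t0=cv2.imread("pics/top0.png").astype(int);t1=T["img"][:,:,::-1].astype(int)
s0=cv2.imread("pics/scene0.png").astype(int);s1=load("scene")["img"][:,:,::-1].astype(int)
for n,i0,i1,(x0,y0,x1,y1) in(("clock",t0,t1,(140,120,185,152)),("case",s0,s1,(190,128,242,168)),("key",s0,s1,(305,160,332,190)),("cup",s0,s1,(294,186,330,225)),("jar",s0,s1,(282,173,304,197))):
    print(n,"mean abs diff",np.abs(i0[y0:y1,x0:x1]-i1[y0:y1,x0:x1]).mean().round(1))
```

```text
t 24.1333 p [ 0.5716 -0.1156  0.1853] 
R [[-0.92, 0.339, 0.198], [0.391, 0.83, 0.398], [-0.03, 0.443, -0.896]] F [0.8 0.4 0.8] w -0.00014043299949116175 q [ 1.097  0.306 -0.794  1.775 -0.27   1.102  1.626]
234 [(np.float64(157.5), -39), (np.float64(158.5), -43)] [0.6734, 0.6707] [88, 86, 85, 83, 80, 79, 78, 75, 78, 75, 74, 77, 107, 157, 164, 124, 80, 68, 72, 72, 72, 73]
240 [(np.float64(135.5), -52), (np.float64(158.5), -45)] [0.7319, 0.6711] [80, 79, 79, 76, 84, 113, 146, 138, 107, 79, 72, 69, 86, 132, 162, 139, 94, 72, 68, 70, 69, 71]
246 [(np.float64(135.5), -46), (np.float64(159.5), -46)] [0.7323, 0.6689] [76, 78, 79, 78, 76, 91, 132, 152, 124, 84, 67, 68, 70, 108, 160, 168, 126, 80, 68, 70, 70, 70]
252 [(np.float64(136.5), -51), (np.float64(159.5), -47)] [0.73, 0.6693] [77, 77, 80, 79, 80, 85, 110, 144, 136, 98, 75, 67, 68, 87, 134, 161, 141, 93, 71, 68, 71, 69]
258 [(np.float64(136.5), -44), (np.float64(159.5), -44)] [0.7304, 0.6697] [78, 79, 79, 78, 76, 77, 92, 134, 156, 128, 85, 71, 67, 68, 110, 163, 171, 126, 82, 70, 71, 70]
264 [(np.float64(137.5), -51), (np.float64(160.5),
[... 1325 characters left out ...]
, 198, 172, 146, 168, 180, 153]
312 [(np.float64(164.5), -41), (np.float64(165.5), -49)] [0.6603, 0.6577] [201, 202, 202, 202, 202, 202, 202, 203, 201, 203, 203, 202, 201, 202, 202, 203, 202, 186, 153, 151, 176, 172]
318 [(np.float64(165.5), -49), (np.float64(166.5), -33)] [0.6581, 0.6555] [201, 202, 202, 201, 202, 202, 201, 202, 202, 202, 202, 201, 203, 201, 201, 203, 202, 199, 173, 144, 166, 181]
324 [(np.float64(165.5), -45), (np.float64(166.5), -46)] [0.6586, 0.6559] [201, 202, 201, 202, 200, 203, 202, 201, 203, 201, 202, 202, 202, 201, 201, 201, 204, 201, 188, 156, 149, 173]
clock mean abs diff 22.8
case mean abs diff 7.2
key mean abs diff 6.4
cup mean abs diff 5.0
jar mean abs diff 4.8
```

```bash
python3 -m pendant '[[0,0,-0.015,0],[0,0,-0.015,0],[0,0,0,0],[0,0,0,0],[0,0,0,0]]'
python3 - <<'E'
from h import *
st()
T=grab("top");S=grab("scene")
for f,i in(("t0",cv2.imread("pics/top0.png")),("t1",T["img"][:,:,::-1])):
    w=i[115:160,135:195].astype(int); m=(np.abs(w[:,:,2]-w[:,:,0])<25)&(w.min(2)>130); y,x=np.nonzero(m); print(f,"clock bright",m.sum(),x.mean()+135,y.mean()+115)
for f,i in(("s0",cv2.imread("pics/scene0.png")),("s1",S["img"][:,:,::-1])):
    w=i[270:360,265:320].astype(int); m=(np.abs(w[:,:,2]-w[:,:,0])<25)&(w.min(2)>130); y,x=np.nonzero(m); print(f,"clock",m.sum(),x.mean()+265,y.mean()+270)
    w=i.astype(int); m=(w[:,:,2]>110)&(w[:,:,1]<50)&(w[:,:,0]<50); m=m[140:200,240:300]; y,x=np.nonzero(m); print("car",m.sum(),(x.mean()+240,y.mean()+140) if m.any() else None)
for f,i in(("t0",cv2.imread("pics/top0.png")),("t1",T["img"][:,:,::-1])):
    w=i.astype(int); m=(w[:,:,2]>110)&(w[:,:,1]<50)&(w[:,:,0]<50); m=m[220:290,310:380]; y,x=np.nonzero(m); print("car top",m.sum(),(x.mean()+310,y.mean()+220) if m.any() else None)
# reader: screen+bezel outline by dark mask
i=S["img"][245:325,325:385].astype(int); m=((i.max(2)<45)|((abs(i[:,:,0]-i[:,:,2])<45)&(i.max(2)<165)&(i.max(2)>105)&(i[:,:,0]-i[:,:,2]<40))).astype(np.uint8)
c=max(cv2.findContours(m,cv2.RETR_EXTERNAL,cv2.CHAIN_APPROX_NONE)[0],key=cv2.contourArea)
q=cv2.approxPolyDP(c,4,True)[:,0]+[325,245]
a=np.radians(64);xs=np.array([np.cos(a),np.sin(a),0]);ys=np.array([-np.sin(a),np.cos(a),0]);O=np.array([.5515,.235,0]);t=np.radians(27);X=xs*np.cos(t)+[0,0,np.sin(t)];Z=-xs*np.sin(t)+np.array([0,0,np.cos(t)]);seat=O+[0,0,.024]
for u in q:
    o,v=ray(S,u);p=o+v*(X@(seat+X*.009-o))/(X@v)-seat;print(u,"w,Z",(p@ys).round(4),(p@Z).round(4))
E
```

```text
time: 24.55
tool_pos: [0.5646, -0.1229, 0.2076]
eef_rot: [0.189, 0.955, 0.223, 0.055]
contact_force: [0.7, 0.6, 0.3]
gripper_width: -0.0
t 24.55 p [ 0.5646 -0.1229  0.2076] 
R [[-0.922, 0.336, 0.19], [0.386, 0.829, 0.405], [-0.022, 0.447, -0.894]] F [0.7 0.6 0.3] w -3.120256880638138e-05 q [ 1.12   0.283 -0.796  1.751 -0.285  1.162  1.639]
t0 clock bright 159 160.0503144654088 134.46540880503144
t1 clock bright 184 160.26086956521738 134.47282608695653
s0 clock 154 292.12987012987014 331.7792207792208
car 87 (np.float64(270.32183908045977), np.float64(168.57471264367817))
s1 clock 149 292.18120805369125 331.6577181208054
car 0 None
car top 175 (np.float64(342.62285714285713), np.float64(250.06285714285715))
car top 4 (np.float64(332.25), np.float64(246.0))
[376 259] w,Z 0.0513 0.1582
[335 267] w,Z -0.0596 0.159
[338 313] w,Z -0.0593 -0.0003
[376 305] w,Z 0.0503 -0.0008
```

```bash
python3 -c "
from cell import hand_in
print(hand_in())"
```

```text
the job is handed in; nothing more can be done
None
```

The e-reader is standing on the wooden stand and the compartment is shut; I handed the job in at about 24.6 s. I pinched the reader in the compartment, swung both upright, and lifted it out. Then I lowered it into the ledge, tilted it back against the backrest in the grip, released it, and pushed the panel until it hit its stop at about 34 N.

**Last checks**
- **Reader:** it is upright, screen out, about 4 mm off centre along the ledge. Its bottom edge is within 1 mm of the ledge floor. Projected onto the backrest plane, it measures 111 x 159 mm against the true 112 x 158, so it lies against the backrest.
- **Compartment:** the panel's front edge lines up with the unit's to within about 0.5 px, about 0.015 rad, so it counts as shut.
- **Bystanders:** the clock is unmoved to within 0.3 px. The cup, jar, key and case show no change.
- **Robot:** it is clear of everything, with about zero contact force.

**Not checked, or disagreed**
- **Toy car:** I could not re-check it at the end because the arm hid it in both views. The tool never went near it.
- **Sideways position:** just before release, the tool-based estimate put the reader about 16 mm off centre. By then the gripper had slipped along the reader, so I went by the camera.
- **Clock image:** a plain image difference first flagged the clock, but its measured position had not changed.
- **Tool tilt:** the tool tilted about 8 degrees during the move to the stand, and pressing the reader lightly on the ledge levelled it.

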